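# Line up the chip trays for inspection

## Task

Nudge the two black chip trays into a neat row with the pale grey, lidded tray: one on its near side, towards the robot, and one on its far side, all in one straight line with their sides square to one another and even gaps of about 4 cm between neighbours. Slide the black trays along the table rather than lifting them, leave the grey tray where it is, and do not disturb the clear round dish.

Things in the scene. Friction and masses are not known exactly. Their poses are not given: they have to be found in the camera images.
- black_1 (a point): black chip tray, flat square 51 x 51 x 10 mm, about 30 g, loose on the table. The point is its centre, 5 mm above its underside; z is up, x and y are parallel to its sides. At the start it lies to the left of the grey tray, one black tray nearer to the robot and the other farther off, each turned by up to 35 degrees. The two black trays are alike.
- black_2 (a point): black chip tray, flat square 51 x 51 x 10 mm, about 30 g, loose on the table. The point is its centre, 5 mm above its underside; z is up, x and y are parallel to its sides. At the start it lies to the left of the grey tray, one black tray nearer to the robot and the other farther off, each turned by up to 35 degrees. The two black trays are alike.
- grey (a point): pale grey chip tray with a lid, flat square 51 x 51 x 12 mm, about 60 g, loose on the table; the middle of the row, stays put. The point is its centre, 6 mm above its underside. x points away from the robot, and the row runs along it; y points to the robot's left (both turned by its yaw of up to 12 degrees); a black tray with a 40 mm gap has its centre 91 mm from it along x or -x.
- dish_mid (a point): clear round plastic dish holding tiny parts, 58 mm wide and 12 mm high, loose, a bystander to the left of the row's far end; leave alone. The point is its centre, 6 mm above its underside. (The microscope between it and the bench's left has eyepieces that overhang 0.3 to 0.4 m up, at x over 0.51 m, y -0.07 to 0.1 m: an arm coming from the left must pass nearer than they are, hand at x under 0.44 m.)
Not all that is in view belongs to the job. Leave any turquoise look-alike of the part that bears black_2 alone.

How it is judged:
By the outcome, as a careful person would: the job done as asked, in the order asked, and still so for the second after the job is handed in, with the robot touching nothing.
It also fails if it takes over 48 s, if anything falls off the work surface, if the arm or the gripper's body presses on something with over 40 N, if the wrist force passes 120 N, or if a joint passes its speed limit or range.

## Robot

A 6-joint arm with a two-finger parallel gripper is mounted at the origin on a cart in front of the work surface, level with it; the furniture and walls round the work are solid. World frame = base frame: x ahead of the robot, y to its left, z up, the work surface at z = 0. Lengths are in m, angles in rad, forces in N, time in s.
With the tool pointing down it reaches from about 0.35 to 0.975 m from the base axis. Payload 4.9 kg.
Tool frame: the origin (TCP) lies midway between the tips of the shut fingers; the grasp point (between the pads) lies 19 mm behind it; z points along the fingers, y is the line along which they close (so a half turn about z gives the same grasp; the last joint's range is limited). The gripper opens to 85 mm and grips with 20 to 120 N. Pads are 22 mm wide; open, the fingers measure 114 mm over their backs; the gripper's body (76 mm by 85 mm) begins 54 mm behind the grasp point. The pads swing forward as they close: fully open they stand 13 mm farther back than shut.
Start: joints at [1.045, 0.053, 1.613, -0, 1.476, -0.119], TCP at [0.247, 0.574, 0.193] pointing down, gripper open.
Joint ranges: [-3.01, 3.01], [-1.01, 2.22], [0.06, 2.58], [-1.02, 4.17], [0.09, 2.62], [-3.14, 3.14]. Speed limits (rad/s): [2.57, 2.57, 3.14, 3.14, 3.14, 3.14].

## Interface

Orientations are given as a unit quaternion [w, x, y, z].
In Python, from plant import state, grab_frame, job_done, cut_out, place_of gives the robot as it stands.
- The arm moves only by the tool jog_arm, never from a script. Its argument "motion" is text: rows parted by semicolons, each of 7 numbers parted by spaces: the opening in per cent of the stroke, from 0 (shut) to 100 (fully open), then the shift along the tool's x, y, z as a fraction of full scale, then the turn, a rotation vector about the tool's x, y, z as a fraction of full scale. A call has exactly 5 rows; each row is the pose to reach, as a shift and turn from the pose commanded when the call began, along the tool's axes at that moment; what a row does not reach only later rows make up. Full scale, the value 1, is 50 cm for a shift and 1.5 rad for a turn. A row lasts 1/8 s, in which the tool goes at most 62.5 mm and 10.7 degrees, less where a joint would pass 70% of its speed; a pose out of reach is approached as far as the arm can. A call with a number of a shift or a turn outside -1 to 1 is refused whole. A call with a gripper value outside its range is refused whole. The fingers move at their own pace and stop on an object; the grip force is fixed at half the most. Time passes only in rows, so rows that repeat a pose let the fingers close, or fill a call up. It gives the time, the measured TCP pose, the force, the opening and the grip force at its end, in the units of the state.
- state(): the state, without advancing time (a new reading comes with each control period).
- grab_frame(name): name is "scene" or "side" or "wrist"; returns a dict with "color" (400x640x3 uint8, red, green, blue), "range_z" (400x640 float32, m along the optical axis (not along the pixel's ray), 0 where there is no reading), "intrinsics" (3x3 intrinsics, pixels), "world_from_camera" (4x4, takes a point from camera to world coordinates). Camera axes: x right, y up, looking along -z (the intrinsics and any distortion apply to the point x, -y, -z); pixel columns grow to the right and rows downward; lengths in m; the calibration is good to about 2 mm. A picture is of the moment at which its call begins.
- job_done(): hands the job in; it is judged then, once.
Trained networks look in the newest picture that a camera, given by its name, has taken for a name from the list of things; names that differ only in an ending like _2 or _b are one class to them, and where a whole thing is asked for, a point or a joint stands for the part that bears it (a point fixed in the world has none). Each returns a list of dicts, best first, with "p" (0 to 1); they miss things now and then, are a little off and sometimes report something else, mostly with a low value. They report only what shows in the picture. A call takes as long as a camera call. They do not tell look-alikes from the thing itself.
- cut_out(camera, thing): "pixels" (400x640 bool, what is visible of it).
- place_of(camera, thing): "at" ([x, y, z] in m, in world coordinates, good to about 4 mm: a listed point, or the origin of a listed thing).
The state is a dict: "time": time; "joint_pos": joint angles; "joint_vel": joint speeds; "joint_efforts": joint torques, N m; "tool_pos": TCP position; "tool_rot": TCP orientation; "contact_force": force on the tool from outside, world axes, zero at the start; "ft_torque": the same for the moment, N m; "gripper_width": opening from 0.0 (shut) to 1.0 (fully open); "grasp_force": force on a finger pad.
Only numpy, scipy, OpenCV 4.12 (cv2) and the standard library are available. Lean on these libraries where they do the work, as an engineer would, in place of code of your own. Each camera call takes 0.05 s, during which the arm holds its last target. There are 200 camera calls.

## Working session

There is one attempt and no reset: what is moved stays moved. The work goes in short steps, Python scripts to look and compute and a tool call to move; the robot and the scene stay as the last step left them, time stands still between calls to the robot, and variables do not carry over. Pictures are saved under pics/ and viewed, at most 10 in all, crops included, and the job is handed in when it is done.

Besides the shell and the picture viewer there is one more tool, called after "Call:" as name(argument=value, ...) on one line, values as JSON. jog_arm: Moves the arm, as the interface text tells. Shift numbers are shares of 50 cm and turn numbers shares of 1.5 rad, none past 1 either way. Its arguments: {"type":"object","properties":{"motion":{"type":"string"}},"required":["motion"]}

```bash
mkdir -p pics
cat > h.py <<'E'
import numpy as np, cv2
from plant import state, grab_frame, job_done, cut_out, place_of
def save(f,n,crop=None,s=1):
    im=f["color"][:,:,::-1]
    if crop: a,b,c,d=crop; im=im[b:d,a:c]
    cv2.imwrite("pics/"+n,cv2.resize(im,None,fx=s,fy=s,interpolation=cv2.INTER_CUBIC))
def world(f,u,v,z):
    K=f["intrinsics"];T=f["world_from_camera"]
    u=np.asarray(u,float);v=np.asarray(v,float)
    d=np.stack([(u-K[0,2])/K[0,0],-(v-K[1,2])/K[1,1],-np.ones_like(u)],-1)@T[:3,:3].T
    o=T[:3,3]
    return o+d*((z-o[2])/d[...,2])[...,None]
def square(f,mask,z):
    m=mask.astype(np.uint8); c=max(cv2.findContours(m,0,1)[0],key=cv2.contourArea)[:,0]
    p=world(f,c[:,0],c[:,1],z)[:,:2]
    (x,y),(w,h),a=cv2.minAreaRect((p*1000).astype(np.float32))
    return round(x,1),round(y,1),round(w,1),round(h,1),round((a+45)%90-45,1),int(m.sum())
E
python3 - <<'E'
from h import *
np.set_printoptions(precision=3,suppress=True)
s=state();print(s["time"],s["tool_pos"],s["tool_rot"])
for c in("scene","side","wrist"):
    f=grab_frame(c);save(f,c+"0.png")
    print(c,f["world_from_camera"][:3,3],-f["world_from_camera"][:3,2])
    for t,z in(("black_1",.01),("grey",.012),("dish_mid",.012)):
        for r in place_of(c,t):print(t,r["p"],np.round(r["at"],3))
        for r in cut_out(c,t):
            if r["pixels"].any():
                v,u=np.nonzero(r["pixels"]);print("  cut",round(r["p"],2),u.mean().round(),v.mean().round(),square(f,r["pixels"],z))
a=cv2.imread("pics/scene0.png");b=cv2.imread("pics/side0.png")
E
```

```text
0.0 [0.247 0.573 0.191] [-0.     0.202  0.979 -0.001]
scene [0.409 0.548 0.446] [ 0.22  -0.832 -0.51 ]
black_1 0.97 [ 0.452 -0.121  0.004]
black_1 0.87 [ 0.462 -0.011  0.004]
black_1 0.82 [ 0.604 -0.147  0.002]
  cut 0.93 384.0 260.0 (464.1, -8.0, 60.7, 53.0, -4.8, 902)
  cut 0.86 314.0 199.0 (602.5, -138.1, 63.3, 56.0, -9.8, 621)
  cut 0.57 403.0 222.0 (448.3, -113.0, 53.8, 65.6, 25.0, 749)
grey 0.94 [ 0.525 -0.286  0.008]
  cut 0.6 371.0 169.0 (528.1, -273.7, 73.3, 57.9, -9.5, 526)
dish_mid 0.77 [ 0.72  -0.134  0.01 ]
side [0.164 0.048 0.764] [ 0.477 -0.226 -0.849]
black_1 0.83 [ 0.463 -0.017  0.006]
black_1 0.81 [ 0.602 -0.141  0.008]
black_1 0.65 [ 0.448 -0.119  0.006]
  cut 0.9 332.0 274.0 (445.9, -118.3, 54.1, 53.8, 25.1, 1027)
  cut 0.7 268.0 294.0 (460.0, -12.9, 51.0, 53.4, -5.4, 1031)
  cut 0.63 305.0 195.0 (600.0, -143.3, 51.4, 57.0, -13.2, 788)
grey 0.56 [ 0.533 -0.282  0.007]
  cut 0.74 394.0 199.0 (523.8, -278.7, 54.0, 57.4, -10.4, 848)
dish_mid 0.75 [ 0.719 -0.132  0.006]
  cut 0.87 272.0 150.0 (715.1, -128.8, 61.2, 59.7, 15.3, 700)
wrist [0.177 0.605 0.375] [ 0.276 -0.118 -0.954]
```

View pics/side0.png

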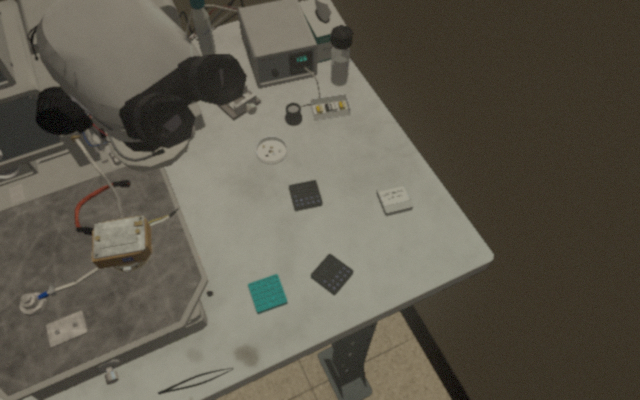

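View pics/scene0.png

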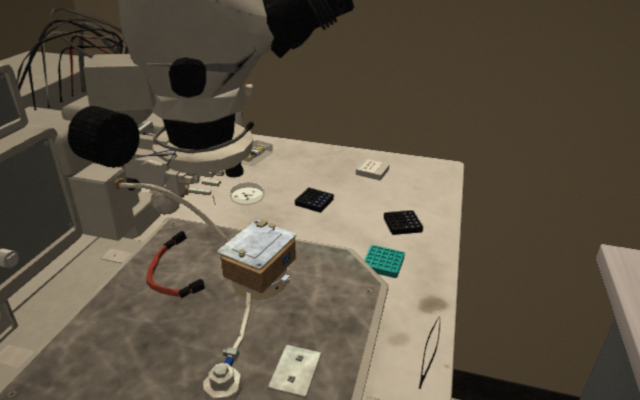

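```bash
python3 -c "
import cv2
b=cv2.imread('pics/side0.png')[120:330,200:460];cv2.imwrite('pics/crop0.png',cv2.resize(b,None,fx=2.8,fy=2.8,interpolation=2))"
```

```text
(no output)
```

View pics/crop0.png

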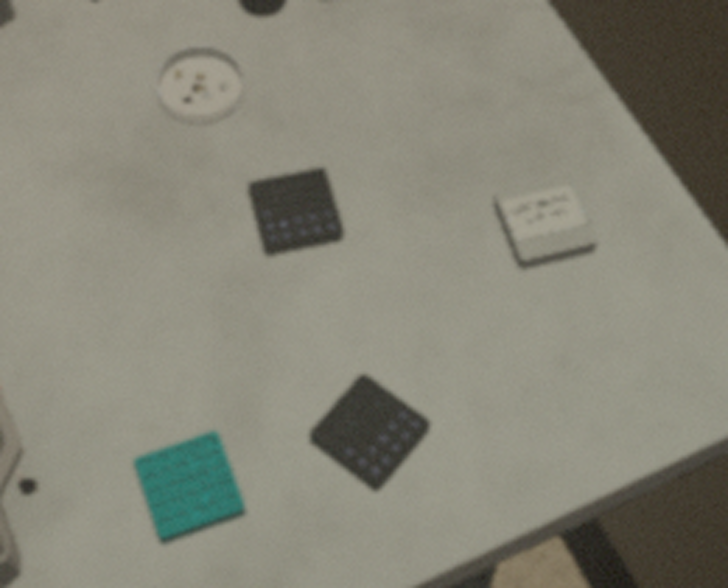

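The side picture shows the following:
- **Black trays:** one near at (332,274) and one far at (305,195).
- **Grey lidded tray:** at (394,199).
- **Clear dish:** at (272,150).
- **Look-alike:** the thing at (268,294) is turquoise, so I leave it alone. The crop confirms that the other two are black.

Next I check the corridor for obstacles and work out the first moves.

```bash
cat >> h.py <<'E'
from scipy.spatial.transform import Rotation as R
def plan(x,y,z,ang,s=None):
    "shift/turn numbers to bring TCP to x,y,z (m), pointing down, tool y at world angle ang (deg)"
    s=s or state(); q=s["tool_rot"]; C=R.from_quat([q[1],q[2],q[3],q[0]])
    a=np.radians(ang); ty=np.array([np.cos(a),np.sin(a),0]); tz=np.array([0,0,-1.]); tx=np.cross(ty,tz)
    G=R.from_matrix(np.stack([tx,ty,tz],1))
    d=C.inv().apply(np.array([x,y,z])-s["tool_pos"]); r=(C.inv()*G).as_rotvec()
    print("plan",np.round(d/.5,4),np.round(r/1.5,4))
def now():
    s=state();q=s["tool_rot"];m=R.from_quat([q[1],q[2],q[3],q[0]]).as_matrix()
    print("t",round(s["time"],2),"pos",np.round(s["tool_pos"],4),"yang",round(np.degrees(np.arctan2(m[1,1],m[0,1])),1),"tz",np.round(m[:,2],3),"F",np.round(s["contact_force"],1),"w",round(s["gripper_width"],3),"g",s["grasp_force"])
E
python3 - <<'E'
from h import *
f=grab_frame("scene");d=f["range_z"];v,u=np.nonzero(d>0);z=d[v,u];K=f["intrinsics"];T=f["world_from_camera"]
p=np.stack([(u-K[0,2])/K[0,0]*z,-(v-K[1,2])/K[1,1]*z,-z],-1)@T[:3,:3].T+T[:3,3]
for y in np.arange(-.35,.6,.1):
    print(round(y,2),[(round(x,2),round(float(np.percentile(q,98)),3)) for x in np.arange(.25,.8,.1) if len(q:=p[(abs(p[:,0]-x)<.05)&(abs(p[:,1]-y)<.05)][:,2])>20])
now();plan(.35,.22,.193,90);plan(.447,-.119,.193,115)
E
```

```text
-0.35 [(np.float64(0.35), 0.002), (np.float64(0.45), 0.002), (np.float64(0.55), 0.013), (np.float64(0.65), 0.002), (np.float64(0.75), 0.02)]
-0.25 [(np.float64(0.35), 0.002), (np.float64(0.45), 0.002), (np.float64(0.55), 0.014), (np.float64(0.65), 0.002), (np.float64(0.75), 0.02)]
-0.15 [(np.float64(0.35), 0.001), (np.float64(0.45), 0.011), (np.float64(0.55), 0.011), (np.float64(0.65), 0.011), (np.float64(0.75), 0.017)]
-0.05 [(np.float64(0.35), 0.001), (np.float64(0.45), 0.011), (np.float64(0.55), 0.002), (np.float64(0.65), 0.002), (np.float64(0.75), 0.002)]
0.05 [(np.float64(0.35), 0.002), (np.float64(0.45), 0.077), (np.float64(0.55), 0.362), (np.float64(0.65), 0.357), (np.float64(0.75), 0.324)]
0.15 [(np.float64(0.35), 0.009), (np.float64(0.45), 0.078), (np.float64(0.55), 0.134), (np.float64(0.65), 0.363), (np.float64(0.75), 0.339)]
0.25 [(np.float64(0.45), 0.081), (np.float64(0.55), 0.098), (np.float64(0.65), 0.093), (np.float64(0.75), 0.297)]
0.35 [(np.float64(0.55), 0.102), (np.float64(0.65), 0.078), (np.float64(0.75), 0.078)]
0.45 []
0.55 []
t 1.1 pos [0.2473 0.574  0.1927] yang 66.7 tz [-0. -0. -1.] F [ 0.2 -1.1 -0.3] w 0.998 g 0.0
plan [-0.4688 -0.5689 -0.0006] [-0.     -0.     -0.2712]
plan [-9.1530e-01 -1.1148e+00 -6.0000e-04] [-0.     -0.     -0.5621]
```

Call:
jog_arm(motion="100 -0.05 -0.06 0 0 0 -0.04; 100 -0.13 -0.155 0 0 0 -0.10; 100 -0.21 -0.25 0 0 0 -0.16; 100 -0.29 -0.345 0 0 0 -0.22; 100 -0.37 -0.44 0 0 0 -0.28")

```text
time: 1.72
tool_pos: [0.3304, 0.297, 0.1929]
tool_rot: [0.0, -0.008, 1.0, 0.0]
contact_force: [0.7, -0.7, -0.1]
gripper_width: 1.002
grasp_force: 0.0
```

```bash
python3 -c "
from h import *
now();plan(.43,-.12,.18,115)"
```

```text
t 1.73 pos [0.3304 0.297  0.1929] yang 91.0 tz [ 0.001  0.    -1.   ] F [ 0.7 -0.7 -0.1] w 1.002 g 0.0
plan [-0.1851 -0.8373  0.0258] [ 0.      0.0007 -0.2796]
```

Call:
jog_arm(motion="100 -0.02 -0.11 0 0 0 -0.05; 100 -0.05 -0.23 0 0 0 -0.11; 100 -0.08 -0.35 0.006 0 0 -0.17; 100 -0.11 -0.47 0.012 0 0 -0.23; 100 -0.135 -0.59 0.018 0 0 -0.28")

```text
time: 2.35
tool_pos: [0.4018, 0.0026, 0.1841]
tool_rot: [0.001, -0.216, 0.976, -0.0]
contact_force: [0.4, -0.2, -0.5]
gripper_width: 1.001
grasp_force: 0.0
```

Call:
jog_arm(motion="100 0.02 -0.10 0.004 0 0 0; 100 0.038 -0.18 0.008 0 0 0; 100 0.05 -0.24 0.008 0 0 0; 100 0.05 -0.25 0.008 0 0 0; 100 0.05 -0.25 0.008 0 0 0")

```text
time: 2.98
tool_pos: [0.4313, -0.1189, 0.1797]
tool_rot: [-0.0, -0.215, 0.977, 0.0]
contact_force: [-0.5, 0.0, -0.5]
gripper_width: 0.998
grasp_force: 0.0
```

```bash
cat > look.py <<'E'
from h import *
import sys
now()
f=grab_frame("wrist");save(f,sys.argv[1])
for t,z in(("black_1",.01),("grey",.012)):
    for r in place_of("wrist",t):print(t,round(r["p"],2),np.round(r["at"],3))
    for r in cut_out("wrist",t):
        if r["pixels"].any():
            v,u=np.nonzero(r["pixels"]);print("  cut",round(r["p"],2),u.mean().round(),v.mean().round(),square(f,r["pixels"],z))
E
python3 look.py w1.png
```

```text
t 2.98 pos [ 0.4313 -0.1189  0.1797] yang 114.8 tz [-0.  0. -1.] F [-0.5  0.  -0.5] w 0.998 g 0.0
black_1 0.91 [ 0.447 -0.122  0.004]
black_1 0.74 [ 0.462 -0.012  0.002]
black_1 0.72 [ 0.602 -0.145  0.003]
  cut 0.98 251.0 278.0 (600.6, -144.5, 50.9, 56.6, -11.3, 1304)
  cut 0.96 387.0 227.0 (461.3, -14.7, 54.3, 53.4, -5.2, 1681)
  cut 0.83 314.0 183.0 (447.3, -121.0, 52.3, 50.6, 24.8, 1845)
grey 0.91 [ 0.526 -0.276  0.004]
  cut 0.64 163.0 186.0 (525.3, -280.4, 53.3, 56.4, -9.8, 2021)
```

```bash
python3 -c "
from h import *
plan(.4473,-.121,.02,114.8);plan(.4473,-.121,.001,114.8)"
```

```text
plan [-0.0268 -0.0181  0.3196] [-0.0001  0.0002  0.0012]
plan [-0.0268 -0.0181  0.3576] [-0.0001  0.0002  0.0012]
```

Call:
jog_arm(motion="72 -0.014 -0.009 0.08 0 0 0; 72 -0.027 -0.018 0.18 0 0 0; 72 -0.027 -0.018 0.26 0 0 0; 72 -0.027 -0.018 0.32 0 0 0; 72 -0.027 -0.018 0.32 0 0 0")

```text
time: 3.85
tool_pos: [0.4449, -0.1202, 0.0171]
tool_rot: [-0.002, -0.215, 0.977, 0.002]
contact_force: [-0.2, -0.4, 0.6]
gripper_width: 0.715
grasp_force: 0.0
```

Call:
jog_arm(motion="72 0 0 0.015 0 0 0; 72 0 0 0.028 0 0 0; 72 0 0 0.038 0 0 0; 72 0 0 0.038 0 0 0; 72 0 0 0.038 0 0 0")

```text
time: 4.47
tool_pos: [0.4475, -0.1219, 0.001]
tool_rot: [0.0, -0.215, 0.977, -0.0]
contact_force: [-0.2, -0.1, -0.1]
gripper_width: 0.718
grasp_force: 0.0
```

Call:
jog_arm(motion="66 0 0 0 0 0 0; 63 0 0 0 0 0 0; 60 0 0 0 0 0 0; 57 0 0 0 0 0 0; 57 0 0 0 0 0 0")

```text
time: 5.1
tool_pos: [0.4473, -0.1218, 0.0007]
tool_rot: [-0.0, -0.215, 0.977, 0.0]
contact_force: [0.4, 0.2, -0.2]
gripper_width: 0.57
grasp_force: 0.0
```

```bash
python3 look.py w2.png; python3 -c "
from h import *
a=np.radians(-10);u=np.array([np.cos(a),np.sin(a)]);g=np.array([.527,-.281]);print(g+.091*u,g-.091*u)
n=g-.091*u
plan(n[0],n[1],.001,80)"
```

```text
t 5.1 pos [ 0.4473 -0.1218  0.0007] yang 114.8 tz [-0. -0. -1.] F [ 0.4  0.2 -0.2] w 0.57 g 0.0
black_1 0.81 [ 0.6   -0.147  0.003]
  cut 0.66 464.0 289.0 (447.1, -14.9, 56.9, 25.1, -4.3, 1717)
  cut 0.61 198.0 381.0 (591.5, -151.7, 23.2, 52.2, -11.1, 1203)
  cut 0.56 323.0 233.0 (447.7, -120.5, 54.4, 52.2, 25.8, 6754)
grey 0.75 [ 0.523 -0.279  0.006]
  cut 0.94 40.0 238.0 (523.4, -278.3, 54.2, 59.7, -9.6, 6883)
  cut 0.33 198.0 382.0 (589.1, -151.6, 22.7, 50.4, -10.5, 1199)
[ 0.61661751 -0.29680198] [ 0.43738249 -0.26519802]
plan [ 0.1384 -0.2519 -0.0006] [ 0.     -0.      0.4051]
```

View pics/w2.png

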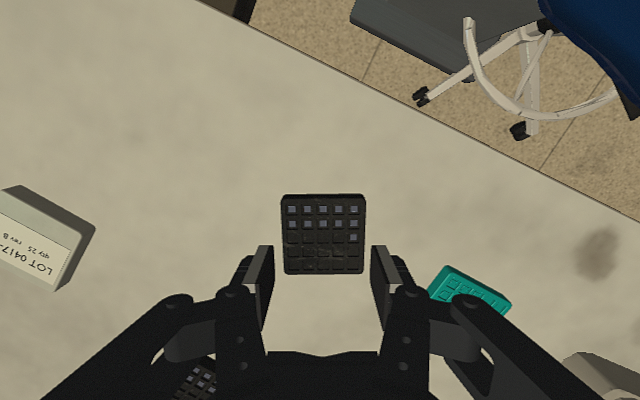

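Run:
```python
from h import *
np.set_printoptions(precision=3,suppress=True)
f=grab_frame("wrist");d=f["range_z"];K=f["intrinsics"];T=f["world_from_camera"];s=state();q=s["tool_rot"]
C=R.from_quat([q[1],q[2],q[3],q[0]])
for u,v in[(255,265),(262,255),(268,250),(268,270),(266,290),(260,310),(378,255),(373,270),(380,290),(385,255),(323,233),(323,200),(323,266)]:
    z=d[v,u];p=T[:3,:3]@[(u-K[0,2])/K[0,0]*z,-(v-K[1,2])/K[1,1]*z,-z]+T[:3,3]
    print(u,v,round(float(z),3),"world",p,"tool",C.inv().apply(p-s["tool_pos"]))
print(K[0,0],T[:3,3],-T[:3,2])
```

```text
255 265 0.131 world [ 0.449 -0.152  0.066] tool [ 0.011 -0.028 -0.066]
262 255 0.139 world [ 0.449 -0.15   0.057] tool [ 0.011 -0.027 -0.057]
268 250 0.145 world [ 0.448 -0.149  0.052] tool [ 0.01  -0.025 -0.051]
268 270 0.14 world [ 0.454 -0.145  0.059] tool [ 0.004 -0.024 -0.058]
266 290 0.136 world [ 0.46  -0.143  0.065] tool [-0.002 -0.024 -0.065]
260 310 0.121 world [ 0.459 -0.143  0.08 ] tool [-0.002 -0.024 -0.079]
378 255 0.14 world [ 0.427 -0.102  0.057] tool [ 0.01   0.026 -0.056]
373 270 0.145 world [ 0.436 -0.1    0.054] tool [ 0.001  0.025 -0.053]
380 290 0.128 world [ 0.435 -0.1    0.072] tool [ 0.002  0.025 -0.072]
385 255 0.139 world [ 0.425 -0.1    0.058] tool [ 0.011  0.029 -0.057]
323 233 0.188 world [ 0.446 -0.121  0.009] tool [ 0.001  0.001 -0.009]
323 200 0.181 world [ 0.427 -0.13   0.01 ] tool [ 0.022  0.001 -0.009]
323 266 0.195 world [ 0.467 -0.111  0.01 ] tool [-0.022  0.001 -0.009]
306.9245954053279 [ 0.378 -0.153  0.183] [ 0.273  0.127 -0.954]
```

Run:
```python
from h import *
f=grab_frame("scene");save(f,"s2.png",(280,60,520,260),3.3)
```

```text
(no output)
```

View pics/s2.png

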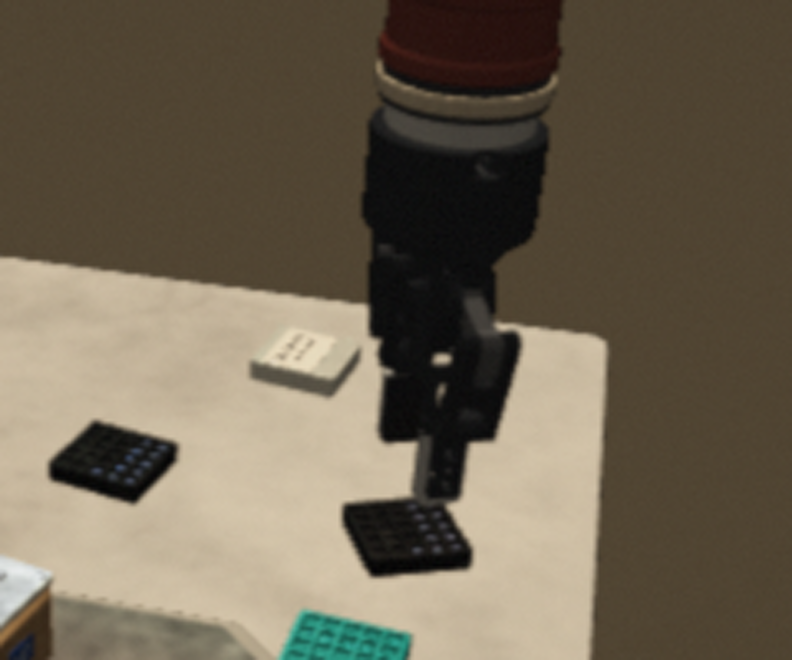

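Crop: the fingertips end at about (440,500), clearly above the near black tray at (405,535). They are about 5 cm short of the nominal TCP. I confirm that with the scene depth before going lower.

```bash
cat >> h.py <<'E'
def cloud(name):
    f=grab_frame(name);d=f["range_z"];v,u=np.nonzero(d>0);z=d[v,u];K=f["intrinsics"];T=f["world_from_camera"]
    p=np.stack([(u-K[0,2])/K[0,0]*z,-(v-K[1,2])/K[1,1]*z,-z],-1)@T[:3,:3].T+T[:3,3]
    s=state();q=s["tool_rot"];return p,R.from_quat([q[1],q[2],q[3],q[0]]).inv().apply(p-s["tool_pos"])
def tips():
    for c in("wrist","scene"):
        p,t=cloud(c)
        for sg in(-1,1):
            m=(abs(t[:,0])<.014)&(sg*t[:,1]>.015)&(sg*t[:,1]<.06)&(p[:,2]>.016)&(p[:,2]<.1)
            z=p[m,2]; print(c,sg,m.sum(),"low z",np.round(np.percentile(z,[1,5,20]),3) if m.any() else "", "y",np.round(np.percentile(t[m,1],[2,50,98]),3) if m.any() else "")
E
python3 -c "
from h import *
tips()"
```

```text
wrist -1 6151 low z [0.047 0.054 0.072] y [-0.055 -0.037 -0.024]
wrist 1 6090 low z [0.047 0.054 0.072] y [0.025 0.038 0.056]
scene -1 355 low z [0.043 0.046 0.053] y [-0.05  -0.026 -0.023]
scene 1 491 low z [0.043 0.048 0.057] y [0.026 0.037 0.057]
```

Both cameras put the tips about 44 mm above the table, so I open and go down in checked steps.

Call:
jog_arm(motion="72 0 0 0 0 0 0; 72 0 0 0 0 0 0; 72 0 0 0.02 0 0 0; 72 0 0 0.04 0 0 0; 72 0 0 0.05 0 0 0")

```text
time: 6.18
tool_pos: [0.4464, -0.1214, -0.0257]
tool_rot: [-0.001, -0.215, 0.977, 0.001]
contact_force: [0.1, 0.1, -0.1]
gripper_width: 0.722
grasp_force: 0.0
```

```bash
python3 -c "
from h import *
now();tips()"
```

```text
t 6.17 pos [ 0.4464 -0.1214 -0.0257] yang 114.8 tz [-0.002  0.001 -1.   ] F [ 0.1  0.1 -0.1] w 0.722 g 0.0
wrist -1 11178 low z [0.025 0.035 0.061] y [-0.059 -0.051 -0.03 ]
wrist 1 10954 low z [0.025 0.035 0.06 ] y [0.031 0.051 0.059]
scene -1 429 low z [0.02  0.022 0.031] y [-0.058 -0.032 -0.023]
scene 1 520 low z [0.019 0.025 0.035] y [0.025 0.041 0.06 ]
```

Call:
jog_arm(motion="72 0 0 0.008 0 0 0; 72 0 0 0.016 0 0 0; 72 0 0 0.022 0 0 0; 72 0 0 0.028 0 0 0; 72 0 0 0.028 0 0 0")

```text
time: 6.9
tool_pos: [0.4471, -0.1217, -0.0386]
tool_rot: [-0.0, -0.215, 0.977, 0.0]
contact_force: [-0.6, 0.0, -0.1]
gripper_width: 0.718
grasp_force: 0.0
```

```bash
python3 -c "
from h import *
now()
for sg in(1,):
  p,t=cloud('scene');m=(abs(t[:,0])<.014)&(abs(t[:,1])>.028)&(abs(t[:,1])<.06)&(p[:,2]>.0035)&(p[:,2]<.05);print(np.percentile(p[m,2],[1,5,20]),m.sum())
f=grab_frame('wrist');save(f,'w3.png')
"
```

```text
t 6.9 pos [ 0.4471 -0.1217 -0.0386] yang 114.8 tz [-0.  0. -1.] F [-0.6  0.  -0.1] w 0.718 g 0.0
[0.00623218 0.00847662 0.01536463] 547
```

View pics/w3.png

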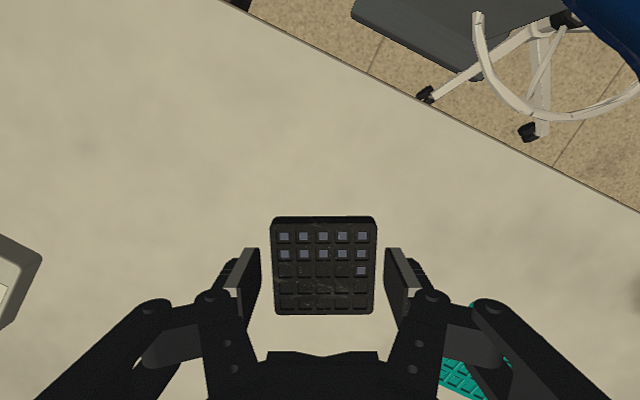

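The tray at (323,265) lies between the pads, whose ends are at (255,250) and (387,250). I close on it.

Call:
jog_arm(motion="68 0 0 0.001 0 0 0; 65 0 0 0.002 0 0 0; 62 0 0 0.002 0 0 0; 59 0 0 0.002 0 0 0; 57 0 0 0.002 0 0 0")

```text
time: 7.62
tool_pos: [0.4476, -0.1219, -0.0389]
tool_rot: [0.0, -0.215, 0.977, -0.0]
contact_force: [-0.6, 0.8, 2.8]
gripper_width: 0.577
grasp_force: 45.7
```

```bash
python3 -c "
from h import *
now();plan(.4374,-.2652,-.0395,80);plan(.4374,-.2652,-.0395,114.8)"
```

```text
t 7.62 pos [ 0.4476 -0.1219 -0.0389] yang 114.8 tz [ 0. -0. -1.] F [-0.6  0.8  2.8] w 0.577 g 45.69446504116058
plan [ 0.1388 -0.2515  0.0013] [-1.000e-04  2.000e-04  4.052e-01]
plan [ 0.1388 -0.2515  0.0013] [-0.0002  0.0002  0.0002]
```

Call:
jog_arm(motion="57 0.008 -0.014 0 0 0 0.02; 57 0.022 -0.040 0 0 0 0.06; 57 0.038 -0.070 0 0 0 0.11; 57 0.056 -0.102 0 0 0 0.16; 57 0.074 -0.134 0 0 0 0.21")

```text
time: 8.25
tool_pos: [0.4421, -0.1994, -0.0389]
tool_rot: [0.0, -0.057, 0.998, 0.0]
contact_force: [1.1, 3.8, 4.7]
gripper_width: 0.579
grasp_force: 45.9
```

```bash
python3 -c "
from h import *
now();plan(.4374,-.2652,-.0392,80)"
```

```text
t 8.25 pos [ 0.4421 -0.1994 -0.0389] yang 96.5 tz [ 0.001  0.    -1.   ] F [1.1 3.8 4.7] w 0.579 g 45.872215032577515
plan [ 0.0242 -0.1297  0.0006] [0.0002 0.0005 0.1919]
```

Call:
jog_arm(motion="57 0.006 -0.030 0 0 0 0.045; 57 0.012 -0.062 0 0 0 0.095; 57 0.018 -0.094 0 0 0 0.14; 57 0.022 -0.117 0 0 0 0.175; 57 0.024 -0.126 0 0 0 0.19")

```text
time: 8.88
tool_pos: [0.4375, -0.2631, -0.0389]
tool_rot: [0.0, 0.085, 0.996, 0.0]
contact_force: [0.8, 3.7, 6.7]
gripper_width: 0.581
grasp_force: 46.2
```

```bash
python3 look.py w4.png
```

```text
t 8.88 pos [ 0.4375 -0.2631 -0.0389] yang 80.2 tz [ 0.001  0.001 -1.   ] F [0.8 3.7 6.7] w 0.581 g 46.22533321380615
black_1 0.84 [ 0.436 -0.263  0.002]
```

View pics/w4.png

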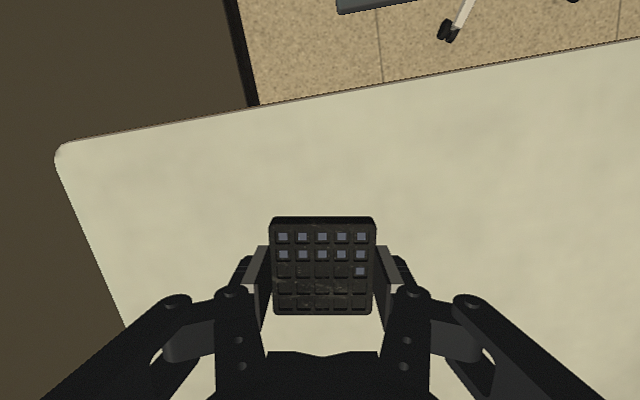

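Call:
jog_arm(motion="57 0 -0.004 -0.001 0 0 0.002; 57 0 -0.004 -0.001 0 0 0.002; 62 0 -0.004 -0.001 0 0 0.002; 72 0 -0.004 -0.001 0 0 0.002; 75 0 -0.004 -0.001 0 0 0.002")

```text
time: 9.75
tool_pos: [0.4366, -0.2637, -0.0393]
tool_rot: [-0.0, 0.085, 0.996, 0.0]
contact_force: [-0.3, 0.3, 0.7]
gripper_width: 0.749
grasp_force: 0.0
```

Call:
jog_arm(motion="75 0 0 -0.02 0 0 0; 75 0 0 -0.10 0 0 0; 75 0 0 -0.2 0 0 0; 75 0.02 0 -0.30 0 0 0; 75 0.04 0 -0.36 0 0 0")

```text
time: 10.38
tool_pos: [0.4182, -0.2615, 0.1453]
tool_rot: [0.002, 0.085, 0.996, -0.001]
contact_force: [0.4, -0.7, -0.3]
gripper_width: 0.75
grasp_force: 0.0
```

```bash
python3 look.py w5.png
```

```text
t 10.38 pos [ 0.4182 -0.2615  0.1453] yang 80.3 tz [ 0.004 -0.003 -1.   ] F [ 0.4 -0.7 -0.3] w 0.75 g 0.0
black_1 0.94 [ 0.435 -0.265  0.002]
black_1 0.87 [ 0.464 -0.014  0.004]
black_1 0.83 [ 0.601 -0.144  0.004]
  cut 0.69 323.0 195.0 (437.8, -263.5, 50.9, 53.1, -9.7, 2186)
grey 0.89 [ 0.525 -0.278  0.004]
  cut 0.59 320.0 269.0 (524.6, -281.6, 51.3, 55.2, -9.6, 1839)
```

```bash
python3 -c "
from h import *
plan(.56,-.18,.14,78.5)"
```

```text
plan [-0.2548  0.2066  0.0005] [ 0.0004 -0.0006  0.0206]
```

Call:
jog_arm(motion="75 -0.06 0.045 0 0 0 0.01; 75 -0.13 0.10 0 0 0 0.02; 75 -0.20 0.16 0 0 0 0.02; 75 -0.245 0.20 0 0 0 0.02; 75 -0.25 0.205 0 0 0 0.02")

```text
time: 11.25
tool_pos: [0.5578, -0.1792, 0.1384]
tool_rot: [-0.002, 0.098, 0.995, 0.001]
contact_force: [-0.4, 0.2, -0.9]
gripper_width: 0.753
grasp_force: 0.0
```

Call:
jog_arm(motion="75 0 0 0 0 0 0; 75 0 0 0 0 0 0; 75 0 0 0 0 0 0; 75 0 0 0 0 0 0; 75 0 0 0 0 0 0")

```text
time: 11.88
tool_pos: [0.5578, -0.181, 0.1414]
tool_rot: [0.0, 0.1, 0.995, -0.0]
contact_force: [-0.3, -0.5, -0.0]
gripper_width: 0.749
grasp_force: 0.0
```

```bash
python3 look.py w6.png; python3 -c "
from h import *
plan(.601,-.1445,.0,78.7);f=grab_frame('wrist');print(f['world_from_camera'][:3,3])"
```

```text
t 11.88 pos [ 0.5578 -0.181   0.1414] yang 78.5 tz [ 0. -0. -1.] F [-0.3 -0.5 -0. ] w 0.749 g 0.0
black_1 0.89 [ 0.602 -0.146  0.003]
black_1 0.87 [ 0.464 -0.013  0.003]
black_1 0.69 [ 0.436 -0.266  0.001]
  cut 0.78 477.0 46.0 (462.4, -14.9, 54.4, 51.3, -4.6, 3596)
  cut 0.63 362.0 211.0 (601.1, -144.9, 51.7, 52.9, -11.4, 2132)
  cut 0.61 212.0 76.0 (438.6, -262.2, 54.8, 51.7, -10.4, 3276)
grey 0.6 [ 0.526 -0.278  0.002]
  cut 0.79 220.0 169.0 (525.9, -280.3, 53.7, 51.9, -8.5, 2491)
plan [-0.0701  0.0882  0.2824] [-0.      0.     -0.0017]
[ 0.48248972 -0.16491862  0.32316846]
```

View pics/w6.png

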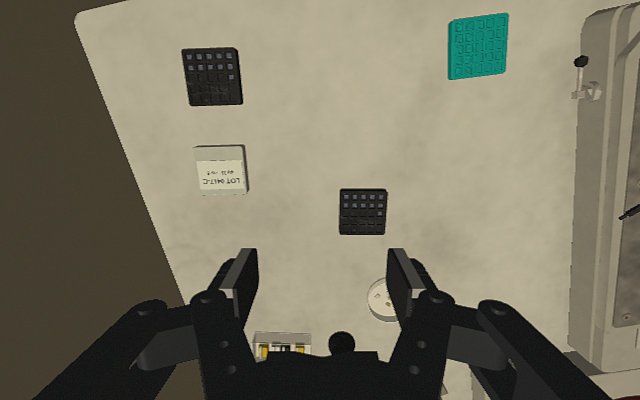

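The wrist picture shows the far black tray at (362,211), grey at (220,169), the near black tray already in the row at (212,76), and the dish at (385,300) clear of the fingers. I go down on the far tray.

Call:
jog_arm(motion="72 -0.03 0.04 0.05 0 0 0; 72 -0.06 0.08 0.13 0 0 0; 72 -0.07 0.088 0.20 0 0 0; 72 -0.07 0.088 0.26 0 0 0; 72 -0.07 0.088 0.28 0 0 0")

```text
time: 12.8
tool_pos: [0.5992, -0.1438, -0.0014]
tool_rot: [-0.002, 0.1, 0.995, 0.001]
contact_force: [-0.0, 0.6, 0.4]
gripper_width: 0.718
grasp_force: 0.0
```

Call:
jog_arm(motion="72 0 0 0 0 0 0; 72 0 0 0.02 0 0 0; 72 0 0 0.04 0 0 0; 72 0 0 0.055 0 0 0; 72 0 0 0.055 0 0 0")

```text
time: 13.42
tool_pos: [0.6001, -0.1444, -0.0273]
tool_rot: [-0.001, 0.1, 0.995, 0.0]
contact_force: [-0.8, -0.4, 0.5]
gripper_width: 0.724
grasp_force: 0.0
```

```bash
python3 look.py w7.png; python3 -c "
from h import *
plan(.6008,-.1448,-.0395,78.6)"
```

```text
t 13.43 pos [ 0.6001 -0.1444 -0.0273] yang 78.5 tz [-0.002  0.001 -1.   ] F [-0.8 -0.4  0.5] w 0.724 g 0.0
black_1 0.88 [ 0.601 -0.145  0.005]
  cut 0.64 321.0 256.0 (601.2, -144.3, 51.0, 53.9, -11.6, 8923)
  cut 0.59 20.0 13.0 (465.4, -244.5, 18.9, 9.9, -11.4, 1135)
grey 0.67 [ 0.524 -0.276  0.004]
  cut 0.77 38.0 173.0 (528.8, -270.4, 46.0, 51.0, -9.9, 8188)
plan [ 0.0009 -0.0003  0.0273] [-0.0001  0.0005 -0.0005]
```

Well centred. I go down the rest and close. Only the measured shift of about 0.024 is left, because the arm was still settling.

Call:
jog_arm(motion="72 -0.001 0 0.010 0 0 0; 72 -0.001 0 0.018 0 0 0; 72 -0.001 0 0.024 0 0 0; 72 -0.001 0 0.024 0 0 0; 72 -0.001 0 0.024 0 0 0")

```text
time: 14.3
tool_pos: [0.6015, -0.1447, -0.0383]
tool_rot: [0.0, 0.1, 0.995, -0.0]
contact_force: [0.3, 0.4, 0.3]
gripper_width: 0.718
grasp_force: 0.0
```

Call:
jog_arm(motion="67 0 0 0 0 0 0; 64 0 0 0 0 0 0; 61 0 0 0 0 0 0; 58 0 0 0 0 0 0; 57 0 0 0 0 0 0")

```text
time: 14.92
tool_pos: [0.6018, -0.1448, -0.0378]
tool_rot: [0.0, 0.1, 0.995, -0.0]
contact_force: [-0.6, 0.4, 2.8]
gripper_width: 0.583
grasp_force: 43.7
```

```bash
python3 -c "
from h import *
now()
a=np.radians(-9.7);u=np.array([np.cos(a),np.sin(a)]);g=np.array([.5265,-.281]);print(g+.091*u,g-.091*u)
p=g+.091*u;plan(p[0],p[1],-.0392,80.3)"
```

```text
t 14.93 pos [ 0.6018 -0.1448 -0.0378] yang 78.6 tz [ 0.001 -0.    -1.   ] F [-0.6  0.4  2.8] w 0.583 g 43.684351444244385
[ 0.61619902 -0.29633253] [ 0.43680098 -0.26566747]
plan [-0.0884 -0.2912  0.0028] [-0.0001  0.0004 -0.0203]
```

Call:
jog_arm(motion="57 -0.006 -0.016 0 0 0 -0.003; 57 -0.02 -0.050 0 0 0 -0.008; 57 -0.035 -0.090 0 0 0 -0.012; 57 -0.05 -0.13 0 0 0 -0.016; 57 -0.06 -0.17 0 0 0 -0.02")

```text
time: 15.55
tool_pos: [0.6145, -0.2357, -0.0378]
tool_rot: [0.0, 0.085, 0.996, 0.0]
contact_force: [-0.1, 3.5, 5.6]
gripper_width: 0.581
grasp_force: 44.0
```

Call:
jog_arm(motion="57 -0.010 -0.04 0 0 0 0; 57 -0.018 -0.075 0 0 0 0; 57 -0.024 -0.10 0 0 0 0; 57 -0.027 -0.114 0 0 0 0; 57 -0.028 -0.118 0 0 0 0")

```text
time: 16.18
tool_pos: [0.6179, -0.2959, -0.0378]
tool_rot: [0.0, 0.085, 0.996, 0.0]
contact_force: [-0.6, 3.6, 6.4]
gripper_width: 0.58
grasp_force: 44.1
```

```bash
python3 look.py w8.png; python3 -c "
from h import *
plan(.6162,-.2963,-.039,80.3)"
```

```text
t 16.18 pos [ 0.6179 -0.2959 -0.0378] yang 80.2 tz [ 0.  0. -1.] F [-0.6  3.6  6.4] w 0.58 g 44.130191802978516
black_1 0.86 [ 0.621 -0.294  0.002]
grey 0.71 [ 0.523 -0.277  0.004]
plan [ 0.0034 -0.0009  0.0024] [-0.0004  0.0006 -0.0008]
```

Call:
jog_arm(motion="57 0.002 -0.001 0 0 0 0; 57 0.002 -0.001 0 0 0 0; 62 0.002 -0.001 -0.001 0 0 0; 72 0.002 -0.001 -0.001 0 0 0; 75 0.002 -0.001 -0.001 0 0 0")

```text
time: 17.05
tool_pos: [0.6159, -0.2945, -0.0387]
tool_rot: [-0.001, 0.085, 0.996, 0.0]
contact_force: [0.3, 0.5, 0.9]
gripper_width: 0.753
grasp_force: 0.0
```

Call:
jog_arm(motion="75 0 0 -0.02 0 0 0; 75 0 0 -0.08 0 0 0; 75 0.02 0 -0.18 0 0 0; 75 0.07 0 -0.30 0 0 0; 75 0.12 0 -0.42 0 0 0")

```text
time: 17.68
tool_pos: [0.5588, -0.2848, 0.1701]
tool_rot: [0.0, 0.085, 0.996, -0.0]
contact_force: [0.8, -0.6, 0.7]
gripper_width: 0.749
grasp_force: 0.0
```

Call:
jog_arm(motion="75 0.04 0 0 0 0 0; 75 0.08 0 0 0 0 0; 75 0.08 0 0 0 0 0; 75 0.08 0 0 0 0 0; 75 0.08 0 0 0 0 0")

```text
time: 18.3
tool_pos: [0.5205, -0.2783, 0.1675]
tool_rot: [-0.0, 0.085, 0.996, 0.0]
contact_force: [0.8, -0.8, 0.5]
gripper_width: 0.752
grasp_force: 0.0
```

```bash
python3 look.py w9.png; python3 look.py w9.png
```

```text
t 18.3 pos [ 0.5205 -0.2783  0.1675] yang 80.3 tz [ 0.  0. -1.] F [ 0.8 -0.8  0.5] w 0.752 g 0.0
black_1 0.96 [ 0.617 -0.295  0.007]
black_1 0.76 [ 0.439 -0.266  0.005]
  cut 0.92 563.0 77.0 (462.1, -15.9, 57.3, 51.0, -4.6, 2915)
  cut 0.88 320.0 252.0 (617.2, -295.6, 50.4, 54.7, -10.9, 1608)
  cut 0.58 322.0 96.0 (438.5, -263.7, 50.9, 49.7, -9.7, 2470)
grey 0.72 [ 0.527 -0.278  0.005]
  cut 0.86 319.0 179.0 (526.2, -281.7, 50.6, 52.2, -9.7, 1992)
t 18.55 pos [ 0.5202 -0.2782  0.1674] yang 80.3 tz [-0.  0. -1.] F [0.8 0.6 0.2] w 0.748 g 0.0
black_1 0.9 [ 0.464 -0.016  0.005]
black_1 0.82 [ 0.436 -0.262  0.003]
  cut 0.97 562.0 77.0 (462.4, -16.3, 57.8, 51.8, -4.9, 2925)
  cut 0.91 321.0 252.0 (616.5, -295.1, 49.5, 54.3, -9.7, 1585)
  cut 0.89 322.0 96.0 (437.7, -263.5, 50.8, 50.6, -9.7, 2437)
grey 0.66 [ 0.524 -0.274  0.003]
  cut 0.68 319.0 179.0 (525.2, -281.6, 50.7, 53.3, -9.7, 2061)
```

View pics/w9.png

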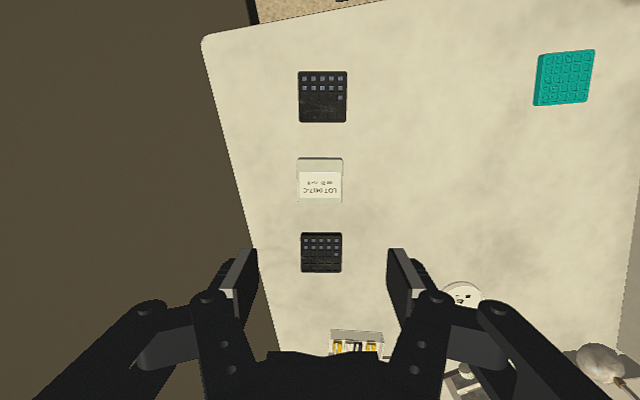

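The row stands at (322,96), (319,179) and (321,252). I measure the leftover offset in a rectified top view before deciding on a touch-up.

Run:
```python
from h import *
a=np.radians(-9.7);u=np.array([np.cos(a),np.sin(a)]);n=np.array([-u[1],u[0]]);g=np.array([.5262,-.2815])
acc=0
for k in range(3):
    f=grab_frame("wrist");K=f["intrinsics"];T=f["world_from_camera"]
    I,J=np.meshgrid(np.arange(-50,50,.5),np.arange(-150,150,.5)) # I lateral mm (left +), J along row
    out=[]
    P=np.stack([g[0]+(J*u[0]+I*n[0])/1e3,g[1]+(J*u[1]+I*n[1])/1e3,np.full(I.shape,.0108)],-1)
    c=(P-T[:3,3])@T[:3,:3]
    U=K[0,0]*c[...,0]/-c[...,2]+K[0,2];V=K[1,1]*-c[...,1]/-c[...,2]+K[1,2]
    acc=acc+cv2.remap(f["color"],U.astype(np.float32),V.astype(np.float32),1).astype(float)
im=cv2.GaussianBlur(acc/3,(0,0),1.2)
cv2.imwrite("pics/top.png",cv2.resize(im[:,:,::-1],None,fx=1,fy=1))
G=im.mean(2)
def edges(prof,ax,lo,hi,dark):
    d=np.gradient(prof); m=lambda l,h:(ax>=l)&(ax<=h)
    r=[]
    for c in(lo,hi):
        k=m(c-9,c+9);w=np.clip(np.abs(d[k])-.35*np.abs(d[k]).max(),0,None);r.append((w*ax[k]).sum()/w.sum())
    return [round(float(x),1) for x in r],round(float(np.mean(r)),1)
ax=np.arange(-50,50,.5);aj=np.arange(-150,150,.5)
for nm,c in(("near",-91),("grey",0),("far",91)):
    for lo,hi in((-18,-6),(-6,6),(6,18)):
        k=(aj>c+lo)&(aj<c+hi);print(nm,"lat",edges(G[k].mean(0),ax,-25.5,25.5,1))
    k=(ax>-18)&(ax<18);print(nm,"along",edges(G[:,k].mean(1),aj,c-25.5,c+25.5,1))
```

```text
near lat ([-22.1, 28.6], 3.3)
near lat ([-22.0, 28.6], 3.3)
near lat ([-22.0, 28.5], 3.2)
near along ([-114.9, -64.0], -89.4)
grey lat ([-25.4, 26.0], 0.3)
grey lat ([-22.7, 24.3], 0.8)
grey lat ([-20.1, 24.0], 1.9)
grey along ([-25.2, 20.5], -2.4)
far lat ([-23.3, 27.0], 1.9)
far lat ([-23.4, 27.1], 1.9)
far lat ([-23.6, 27.1], 1.8)
far along ([63.6, 118.4], 91.0)[ WARN:0@0.640] global loadsave.cpp:1063 imwrite_ Unsupported depth image for selected encoder is fallbacked to CV_8U.
```

Near tray: about 3 mm too far left, gap 39 mm. Far tray: about 1.7 mm left, gap 41.5 mm. That leaves plenty of time, so I re-grip each one and nudge it.

```bash
python3 -c "
from h import *
now();plan(.4385,-.2635,.03,80.3)"
```

```text
t 18.95 pos [ 0.52   -0.2783  0.1676] yang 80.3 tz [ 0. -0. -1.] F [ 0.3 -0.  -0.1] w 0.748 g 0.0
plan [0.1657 0.0016 0.2752] [-0.      0.     -0.0003]
```

Call:
jog_arm(motion="72 0.05 0 0.03 0 0 0; 72 0.11 0.001 0.11 0 0 0; 72 0.155 0.002 0.20 0 0 0; 72 0.166 0.002 0.26 0 0 0; 72 0.166 0.002 0.275 0 0 0")

```text
time: 19.58
tool_pos: [0.4366, -0.262, 0.0278]
tool_rot: [-0.002, 0.085, 0.996, 0.001]
contact_force: [0.6, -0.7, 0.9]
gripper_width: 0.719
grasp_force: 0.0
```

Call:
jog_arm(motion="72 0 0 0.04 0 0 0; 72 0 0 0.08 0 0 0; 72 0 0 0.11 0 0 0; 72 0 0 0.125 0 0 0; 72 0 0 0.125 0 0 0")

```text
time: 20.2
tool_pos: [0.4385, -0.2633, -0.0324]
tool_rot: [-0.0, 0.085, 0.996, 0.0]
contact_force: [0.9, -0.6, 0.4]
gripper_width: 0.719
grasp_force: 0.0
```

```bash
python3 -c "
from h import *
now();plan(.4385,-.2635,-.039,80.3)"; python3 look.py wa.png
```

```text
t 20.2 pos [ 0.4385 -0.2633 -0.0324] yang 80.3 tz [-0.  0. -1.] F [ 0.9 -0.6  0.4] w 0.719 g 0.0
plan [-0.0001 -0.0005  0.0131] [ 0.0001 -0.0002 -0.0002]
t 20.2 pos [ 0.4385 -0.2633 -0.0324] yang 80.3 tz [-0.  0. -1.] F [ 0.9 -0.6  0.4] w 0.719 g 0.0
black_1 0.96 [ 0.437 -0.265  0.006]
  cut 0.9 320.0 256.0 (437.3, -263.3, 51.0, 54.3, -9.5, 9520)
  cut 0.64 323.0 353.0 (494.3, -271.2, 19.5, 3.5, -9.7, 144)
```

Call:
jog_arm(motion="72 0 0 0.013 0 0 0; 68 0 0 0.013 0 0 0; 63 0 0 0.013 0 0 0; 57 0 0 0.013 0 0 0; 57 0 0 0.013 0 0 0")

```text
time: 21.08
tool_pos: [0.4387, -0.2635, -0.0386]
tool_rot: [0.0, 0.085, 0.996, -0.0]
contact_force: [-0.8, 0.3, 0.7]
gripper_width: 0.578
grasp_force: 45.2
```

Call:
jog_arm(motion="57 0.001 -0.002 0 0 0 0; 57 0.002 -0.004 0 0 0 0; 57 0.003 -0.006 0 0 0 0; 57 0.003 -0.007 0 0 0 0; 57 0.003 -0.007 0 0 0 0")

```text
time: 21.7
tool_pos: [0.4365, -0.2664, -0.0386]
tool_rot: [0.0, 0.085, 0.996, 0.0]
contact_force: [0.5, 2.4, 5.5]
gripper_width: 0.58
grasp_force: 45.6
```

Call:
jog_arm(motion="60 0 0 0 0 0 0; 66 0 0 0 0 0 0; 73 0 0 0 0 0 0; 73 0 0 -0.01 0 0 0; 73 0 0 -0.06 0 0 0")

```text
time: 22.32
tool_pos: [0.4348, -0.2653, -0.0101]
tool_rot: [-0.002, 0.085, 0.996, 0.001]
contact_force: [1.3, 0.5, 0.3]
gripper_width: 0.728
grasp_force: 0.0
```

Call:
jog_arm(motion="73 0 0 -0.08 0 0 0; 73 -0.06 0 -0.14 0 0 0; 73 -0.15 0 -0.14 0 0 0; 73 -0.24 0 -0.14 0 0 0; 73 -0.31 0 -0.14 0 0 0")

```text
time: 22.95
tool_pos: [0.5908, -0.293, 0.0616]
tool_rot: [0.0, 0.085, 0.996, -0.0]
contact_force: [-0.0, 0.1, 0.5]
gripper_width: 0.726
grasp_force: 0.0
```

```bash
python3 -c "
from h import *
now();plan(.618,-.2952,-.039,80.3)"
```

```text
t 22.95 pos [ 0.5908 -0.293   0.0616] yang 80.3 tz [ 0.001 -0.001 -1.   ] F [-0.   0.1  0.5] w 0.726 g 0.0
plan [-0.0542  0.0049  0.2012] [-0.0003  0.0005 -0.0002]
```

Call:
jog_arm(motion="72 -0.03 0.003 0.02 0 0 0; 72 -0.054 0.005 0.08 0 0 0; 72 -0.054 0.005 0.14 0 0 0; 72 -0.054 0.005 0.175 0 0 0; 72 -0.054 0.005 0.18 0 0 0")

```text
time: 23.58
tool_pos: [0.615, -0.2941, -0.0304]
tool_rot: [-0.001, 0.085, 0.996, 0.001]
contact_force: [-0.5, 0.5, 0.1]
gripper_width: 0.719
grasp_force: 0.0
```

```bash
python3 -c "
from h import *
now();plan(.618,-.2952,-.039,80.3)"; python3 look.py wb.png
```

```text
t 23.57 pos [ 0.615  -0.2941 -0.0304] yang 80.3 tz [-0.002  0.001 -1.   ] F [-0.5  0.5  0.1] w 0.719 g 0.0
plan [-0.0063 -0.0012  0.0171] [ 0.0007 -0.0018 -0.0004]
t 23.57 pos [ 0.615  -0.2941 -0.0304] yang 80.3 tz [-0.002  0.001 -1.   ] F [-0.5  0.5  0.1] w 0.719 g 0.0
black_1 0.75 [ 0.619 -0.295  0.005]
  cut 0.75 318.0 260.0 (616.7, -295.6, 51.0, 53.7, -9.8, 9195)
  cut 0.57 314.0 68.0 (527.0, -281.8, 51.6, 51.2, -9.7, 15786)
  cut 0.52 612.0 360.0 (711.1, -144.4, 59.7, 38.3, 7.4, 3996)
```

Call:
jog_arm(motion="72 -0.002 0 0.016 0 0 0; 68 -0.002 0 0.016 0 0 0; 63 -0.002 0 0.016 0 0 0; 57 -0.002 0 0.016 0 0 0; 57 -0.002 0 0.016 0 0 0")

```text
time: 24.45
tool_pos: [0.6174, -0.2951, -0.0365]
tool_rot: [0.0, 0.085, 0.996, -0.0]
contact_force: [-0.9, -1.0, 0.5]
gripper_width: 0.577
grasp_force: 41.1
```

Call:
jog_arm(motion="57 0 -0.001 0 0 0 0; 57 0 -0.002 0 0 0 0; 57 0.001 -0.003 0 0 0 0; 57 0.001 -0.004 0 0 0 0; 57 0.001 -0.004 0 0 0 0")

```text
time: 25.08
tool_pos: [0.6165, -0.2968, -0.0366]
tool_rot: [0.0, 0.085, 0.996, 0.0]
contact_force: [0.5, 2.2, 4.1]
gripper_width: 0.578
grasp_force: 41.3
```

Call:
jog_arm(motion="60 0 0 0 0 0 0; 66 0 0 0 0 0 0; 73 0 0 0 0 0 0; 73 0 0 -0.01 0 0 0; 73 0 0 -0.06 0 0 0")

```text
time: 25.7
tool_pos: [0.6145, -0.2958, -0.0087]
tool_rot: [-0.002, 0.085, 0.996, 0.001]
contact_force: [0.9, -0.4, -0.2]
gripper_width: 0.727
grasp_force: 0.0
```

Call:
jog_arm(motion="73 0.01 0 -0.10 0 0 0; 73 0.07 0 -0.21 0 0 0; 73 0.15 0 -0.30 0 0 0; 73 0.20 0 -0.36 0 0 0; 73 0.20 0 -0.36 0 0 0")

```text
time: 26.32
tool_pos: [0.5185, -0.281, 0.1775]
tool_rot: [0.003, 0.085, 0.996, -0.002]
contact_force: [-0.0, -0.4, -0.6]
gripper_width: 0.732
grasp_force: 0.0
```

Call:
jog_arm(motion="73 0 0 0 0 0 0; 73 0 0 0 0 0 0; 73 0 0 0 0 0 0; 73 0 0 0 0 0 0; 73 0 0 0 0 0 0")

```text
time: 26.95
tool_pos: [0.5177, -0.2798, 0.1727]
tool_rot: [-0.0, 0.085, 0.996, 0.0]
contact_force: [-0.1, 0.2, -0.5]
gripper_width: 0.728
grasp_force: 0.0
```

```bash
python3 look.py wc.png; python3 look.py wc.png|grep cut; python3 -c "
from h import *
f=grab_frame('side')
for r in place_of('side','dish_mid'):print('dish',r)
for t in('black_1','grey'):
  for r in cut_out('side',t):print(t,square(f,r['pixels'],.01))"
```

```text
t 26.95 pos [ 0.5177 -0.2798  0.1727] yang 80.3 tz [-0.001  0.    -1.   ] F [-0.1  0.2 -0.5] w 0.728 g 0.0
black_1 0.7 [ 0.436 -0.266  0.003]
black_1 0.6 [ 0.615 -0.297  0.004]
  cut 0.79 321.0 97.0 (436.9, -266.1, 51.4, 49.6, -9.7, 2392)
  cut 0.72 321.0 251.0 (616.1, -296.4, 50.9, 53.7, -9.7, 1605)
grey 0.73 [ 0.526 -0.275  0.007]
  cut 0.9 321.0 180.0 (525.5, -281.4, 50.8, 53.9, -11.6, 1996)
  cut 0.95 560.0 80.0 (461.9, -16.0, 58.5, 51.6, -5.4, 2841)
  cut 0.73 321.0 251.0 (616.5, -296.7, 51.4, 53.8, -9.7, 1611)
  cut 0.72 321.0 97.0 (436.5, -266.2, 50.9, 50.6, -9.7, 2391)
  cut 0.87 321.0 180.0 (526.4, -281.3, 52.1, 53.2, -9.7, 2006)
dish {'at': [0.721, -0.1309, 0.0034], 'p': 0.64}
black_1 (460.0, -11.9, 50.9, 53.4, -3.3, 1018)
black_1 (614.6, -294.8, 55.1, 58.8, -9.0, 675)
grey (535.6, -258.9, 14.1, 45.3, -29.8, 141)
```

View pics/wc.png

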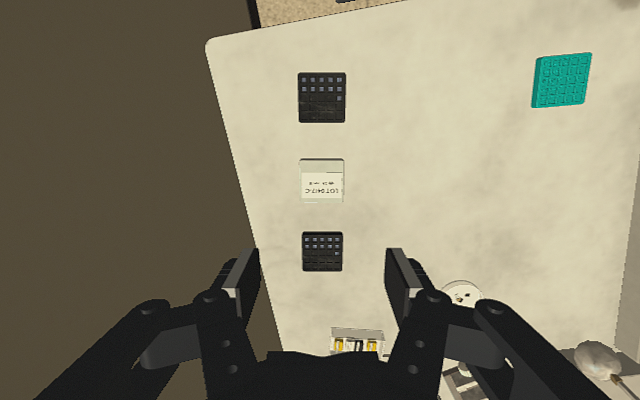

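The wrist picture shows all three trays on column 321 (rows 97, 180, 251), square to one another. They are in line to within about 1 mm with even gaps of about 40 mm, and the dish has not moved. I hand the job in.

```bash
python3 -c "
from h import *
print(job_done())"
```

```text
the job is handed in; nothing more can be done
None
```

The two black trays now stand in line with the grey tray, square to it to within what I could measure, with gaps of about 40 mm on both sides; the job is handed in at about 27 s, the dish was not disturbed, and no verdict came back.

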